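# Hold the packed tote tight in the date coder's fence for printing

## Task

Lift the small blue tote of packs by its centre handle, carry it level to the coding station without spilling, and stand it flat on the aluminium bed with one of its long sides flush against the blue fence, centred on the yellow mark. Then press it firmly down on the bed and against the fence at the same time with one diagonal push (without crushing it), and finish while still holding that push: do not let go. Leave the white carton, the label roll and the ink bottle alone.

Things in the scene. Friction and masses are not known exactly. Their poses are not given: they have to be found in the camera images.
- tote: Open blue plastic tote with four packs standing in it, 0.3 to 0.5 kg in all. 110 mm along its x, 140 mm along its y: its long sides are the faces looking to +x and -x. Rim 50 mm high, walls and floor 4 mm. Upright handle plate across the middle (see tote_grip). Origin: centre of the underside, z up. Starts standing on the bench.
- tote_grip (a point): Where to grip the tote: middle of the grey inlay on its handle, 92 mm above its underside. The handle is a plate 10 mm thick (along the tote's x), 60 mm long (along y), with its top at 105 mm; pinch it across x, from above. Axes as the tote's.
- bed: Fixed aluminium bed plate of the coding station, on the bench, 210 (x) by 240 (y) by 6 mm thick; origin: centre of its underside. Its x points away from the robot, to the fence. The tote must bear on it with at least 9 N in all (its weight gives 3 to 5 N), so push down with 10 to 15 N. A hold over 60 N would crush it.
- fence: Fixed blue fence bar on the bed, 220 mm long (y), 18 mm thick, 55 mm high. Origin: foot of its robot-side face, midway, at bed-top height, 85 mm in +x from the bed's centre. x: square to the face, away from the robot, the way to push. Needs at least 4 N from the tote and at most 60 N. Friction under a tote pressed down can eat over half of the push, so reach the fence with little load on the bed, then push about 15 N.
- print_mark (a point): Yellow mark across the fence's top edge, midway along, 12 mm wide; the point is on the top edge of the robot-side face, 55 mm above the bed. The tote's middle belongs here, within 20 mm along the fence. The white inkjet coder, 75 mm wide and 95 mm above the bench, stands 43 to 128 mm behind the face.
- pack0: Small white product pack with a blue band, 36 by 54 by 40 mm high, loose, standing in the tote in the -x half; origin: centre of its underside. Stays in the tote.
- pack1: Small white product pack with a green band, 36 by 54 by 40 mm high, loose, standing in the tote in the -x half; origin: centre of its underside. Stays in the tote.
- pack2: Small white product pack with a blue band, 36 by 54 by 40 mm high, loose, standing in the tote in the +x half; origin: centre of its underside. Stays in the tote.
- pack3: Small white product pack with a green band, 36 by 54 by 40 mm high, loose, standing in the tote in the +x half; origin: centre of its underside. Stays in the tote.
- carton: Bystander: closed white carton, 130 by 85 by 70 mm high; origin under its centre.
- label_roll: Bystander: roll of paper labels standing on its flat side, 84 mm across, 50 mm high; origin under its centre.
- ink_bottle: Bystander: white bottle with a black cap, 60 mm across, 110 mm high; origin under its centre.
Things that resemble listed ones, but are neither listed nor needed, are in the scene too. Of the things shaped like the tote, the blue one is meant.

How it is judged (in metres and radians):
On the way, in this order (a step that is already met when the one before it is completed fails the run):
1. the tote is lifted clear of the bench and carried level (height (world z) of tote above 0.03 m and angle between tote's own z axis and vertical below 0.2 rad), for 0.3 s.
2. the tote is pressed on the bed and against the fence at the same time (contact force between tote and fence above 4 N and contact force between tote and bed above 9 N and y of tote in the frame of fence between -0.02 and 0.02 m and angle between the x axis of tote and the x axis of fence, either way round below 0.06 rad and angle between tote's own z axis and vertical below 0.06 rad), for 0.3 s.
At the end, for the whole second after the job is handed in: The tote is flat on the bed (within 0.06 rad), a long side flush with the fence (within 0.06 rad), its middle within 20 mm of the mark along the fence, held there by the robot at rest with 4 to 60 N on the fence and 9 to 60 N on the bed, all four packs still in it (all of step 2 and contact force between tote and fence below 60 N and contact force between tote and bed below 60 N and linear speed of tote below 0.02 m/s and height (world z) of tote below 0.012 m and x of pack0 in the frame of tote between -0.055 and 0.055 m and y of pack0 in the frame of tote between -0.07 and 0.07 m and z of pack0 in the frame of tote between -0.01 and 0.03 m and x of pack1 in the frame of tote between -0.055 and 0.055 m and y of pack1 in the frame of tote between -0.07 and 0.07 m and z of pack1 in the frame of tote between -0.01 and 0.03 m and x of pack2 in the frame of tote between -0.055 and 0.055 m and y of pack2 in the frame of tote between -0.07 and 0.07 m and z of pack2 in the frame of tote between -0.01 and 0.03 m and x of pack3 in the frame of tote between -0.055 and 0.055 m and y of pack3 in the frame of tote between -0.07 and 0.07 m and z of pack3 in the frame of tote between -0.01 and 0.03 m); the arm keeps its last pose, push and grip.
It fails at once if the tote tips by more than 0.35 rad (angle between tote's own z axis and vertical above 0.35 rad).
It fails at once if the white carton is moved more than 30 mm (distance of carton from where it was at the start of the episode above 0.03 m).
It fails at once if the label roll is moved more than 30 mm (distance of label_roll from where it was at the start of the episode above 0.03 m).
It fails at once if the ink bottle is moved more than 30 mm (distance of ink_bottle from where it was at the start of the episode above 0.03 m).
It also fails if it takes over 56 s, if anything falls off the work surface, if the arm or the gripper's body presses on something with over 40 N, if the wrist force passes 120 N, or if a joint passes its speed limit or range.

## Robot

A 6-joint arm with a two-finger parallel gripper is mounted at the origin on the work surface. World frame = base frame: x ahead of the robot, y to its left, z up, the work surface at z = 0. Lengths are in mm, angles in rad, forces in N, time in s.
With the tool pointing down it reaches from about 275 to 1000 mm from the base axis. Payload 8.4 kg.
Tool frame: the origin (TCP) lies midway between the tips of the shut fingers; the grasp point (between the pads) lies 19 mm behind it; z points along the fingers, y is the line along which they close (so a half turn about z gives the same grasp; the last joint's range is limited). The gripper opens to 85 mm and grips with 20 to 120 N. Pads are 22 mm wide; open, the fingers measure 114 mm over their backs; the gripper's body (76 mm by 85 mm) begins 54 mm behind the grasp point. The pads swing forward as they close: fully open they stand 13 mm farther back than shut.
Start: joints at [1.28, 0.353, 1.633, -0, 1.155, -0.002], TCP at [178, 599.119, 231.281] pointing down, gripper open.
Joint ranges: [-2.63, 2.63], [-0.92, 2.1], [0.06, 2.66], [-1.3, 4.44], [0, 2.69], [-3.02, 3.02]. Speed limits (rad/s): [2.22, 2.22, 2.79, 3.14, 3.14, 3.14].

## Interface

Orientations are given as [roll, pitch, yaw] about the fixed x, y, z axes, in that order (R = Rz(yaw) Ry(pitch) Rx(roll)).
In Python, from rig import r gives the robot as it stands.
- The arm moves only by the shell command python3 -m inch 'ROWS' [OPENING] [FORCE]. ROWS is JSON, a list that holds one entry, the list of rows, each a list of 6 numbers: the shift along the tool's x, y, z scaled (see below), then the turn, a rotation vector about the tool's x, y, z scaled (see below). In form: [[[tx, ty, tz, wx, wy, wz], ...]]. A call has 1 to 8 rows; each row is the pose to reach, as a shift and turn from the pose commanded when the call began, along the tool's axes at that moment, turning the shorter way round; what a row does not reach only later rows make up. The controller multiplies each number of a shift by 20 cm and each number of a turn by pi rad. A row lasts 1/12 s, in which the tool goes at most 41.7 mm and 7.16 degrees, less where a joint would pass 70% of its speed; a pose out of reach is approached as far as the arm can. A call with a number of a shift or a turn outside -1 to 1 is refused whole. A call with a gripper value outside its range is refused whole. OPENING is the gripper's target within -1 to 1 (fully open at 1, half-way at 0, shut at -1), set as the call begins (- or left out, the last holds). The fingers move at their own pace and stop on an object; FORCE is the grip in N (left out, the last holds). Time passes only in rows, so rows that repeat a pose let the fingers close. It gives the time, the measured TCP pose, the force, the opening and the grip force at its end, in the units of the state.
- r.sense(): the state, without advancing time (a new reading comes with each control period).
- r.grab_frame(name): name is "side" or "top" or "wrist"; returns the picture (384x512x3 uint8, red, green, blue); there is no depth.
- r.camera_info(name): a dict with "K" (3x3 intrinsics, pixels), "rvec" (rotation vector, rad) and "tvec" (3), from world to camera coordinates, as OpenCV has them; the wrist camera has in their place "mount" (4x4, takes a point from camera to tool coordinates, whose origin is the TCP and whose axes are the flange's). Camera axes: x right, y down, z forward; pixel columns grow to the right and rows downward; lengths in mm; the calibration is good to about 2 mm. A picture is of the moment at which its call begins: read the wrist's pose just before it. camera_info takes no time and is no camera call.
- r.sign_off(): hands the job in; it is judged then, once.
The state is a dict: "clock": time; "qpos": joint angles; "qvel": joint speeds; "joint_efforts": joint torques, N m; "eef_pos": TCP position; "tcp_rot": TCP orientation; "contact_force": force on the tool from outside, world axes, zero at the start; "wrist_torque": the same for the moment, N m; "opening": opening from 0.0 (shut) to 1.0 (fully open); "grasp_force": force on a finger pad.
Only numpy, scipy, OpenCV 4.12 (cv2) and the standard library are available. Lean on these libraries where they do the work, as an engineer would, in place of code of your own. Each camera call takes 0.05 s, during which the arm holds its last target. There are 200 camera calls.

## Working session

There is one attempt and no reset: what is moved stays moved. The work goes in short steps, Python scripts to look and compute and a shell command to move; the robot and the scene stay as the last step left them, time stands still between calls to the robot, and variables do not carry over. Pictures are saved under pics/ and viewed, at most 10 in all, crops included, and the job is handed in when it is done.

```bash
ls; mkdir -p pics; cat > h.py <<'E'
from rig import r
import numpy as np, cv2
from scipy.spatial.transform import Rotation as R
def snap(n,f):
    im=r.grab_frame(n); cv2.imwrite('pics/'+f,cv2.cvtColor(im,cv2.COLOR_RGB2BGR)); return im
def cam(n):
    c=r.camera_info(n); K=np.array(c['K'],float)
    if 'mount' in c:
        s=r.sense(); T=np.eye(4); T[:3,:3]=R.from_euler('xyz',s['tcp_rot']).as_matrix(); T[:3,3]=s['eef_pos']
        M=T@np.array(c['mount']); Rw=M[:3,:3].T; return K,Rw,-Rw@M[:3,3]
    return K,cv2.Rodrigues(np.array(c['rvec'],float))[0],np.array(c['tvec'],float).ravel()
def P(c): return c[0]@np.c_[c[1],c[2]]
def tri(c1,p1,c2,p2):
    X=cv2.triangulatePoints(P(c1),P(c2),np.array(p1,float).reshape(2,1),np.array(p2,float).reshape(2,1)); return (X[:3]/X[3]).ravel()
def onz(c,p,z):
    d=c[1].T@np.linalg.inv(c[0])@[p[0],p[1],1]; o=-c[1].T@c[2]; return o+d*(z-o[2])/d[2]
def proj(c,X):
    x=c[0]@(c[1]@np.array(X,float)+c[2]); return x[:2]/x[2]
E
python3 - <<'E'
from h import *
print(r.sense())
a=snap('top','t0.png');b=snap('side','s0.png')
for n in('top','side'):
    c=cam(n);print(n,-c[1].T@c[2],c[0][0,0])
E
```

```text
pics
{'clock': 0.0, 'qpos': array([ 1.27955692e+00,  3.53638509e-01,  1.63411969e+00,  4.63236754e-07,
        1.15518292e+00, -2.38031039e-03]), 'qvel': array([ 0.00082035,  0.00162032, -0.00143082, -0.00162988,  0.00017756,
       -0.00029568]), 'joint_efforts': array([ 1.22195805e-03, -6.05260348e+01, -3.42077565e+01, -5.79696393e-05,
        9.27429297e-03,  7.52773758e-05]), 'eef_pos': array([177.89239234, 598.66778693, 230.5738713 ]), 'tcp_rot': array([-3.14024419e+00, -3.63332231e-06,  2.85273337e+00]), 'contact_force': array([-0.32923583, -0.16961982,  0.52453765]), 'wrist_torque': array([-0.01229673, -0.01120399, -0.04574997]), 'grasp_force': 0.0, 'opening': 0.9969151689776684}
top [ 315.21233914   -2.65319693 1378.7640714 ] 377.9324862126102
side [ 231.32803729 -689.49515314  969.76499595] 387.56796789950596
```

View pics/t0.png

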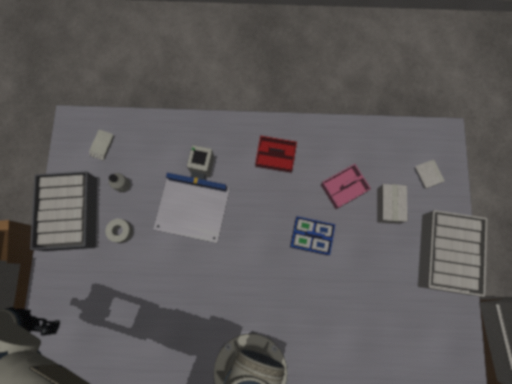

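View pics/s0.png

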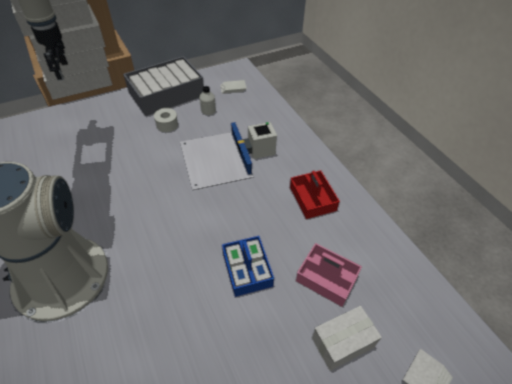

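The top view shows three tote shapes: red (276,154), pink (346,186) and blue (313,236). Only the blue one holds white packs, so it is the one meant; the side view has it at (248,265). The bed is at (192,210) with the fence at (196,182), and the white coder is behind it. I'll confirm in one enlarged crop.

```bash
python3 - <<'E'
import cv2,numpy as np
t=cv2.imread('pics/t0.png');s=cv2.imread('pics/s0.png')
def c(i,x,y): return cv2.resize(i[y:y+60,x:x+80],(400,300),interpolation=cv2.INTER_CUBIC)
o=np.vstack([np.hstack([c(t,273,206),c(t,156,155)]),np.hstack([c(s,208,235),c(s,200,115)])])
cv2.imwrite('pics/crop1.png',o)
E
```

```text
(no output)
```

View pics/crop1.png

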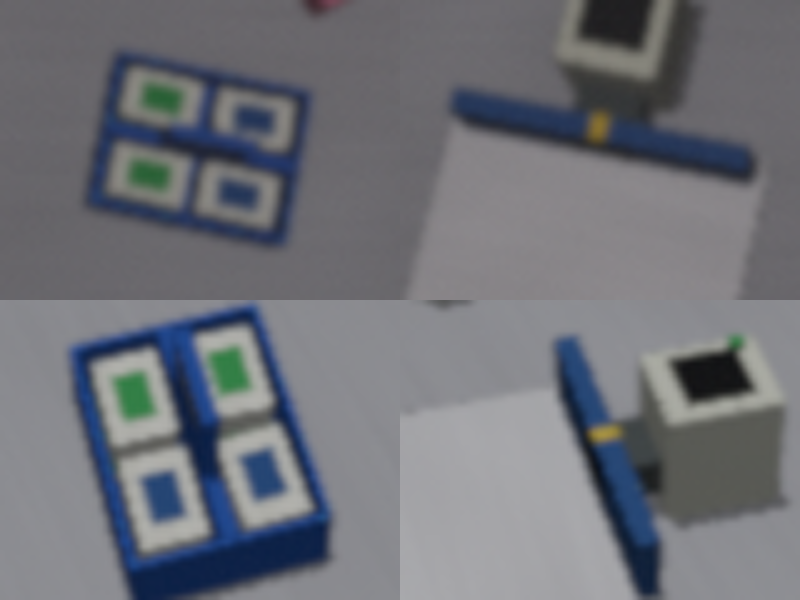

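```bash
python3 - <<'E'
from h import *
t,s=cam('top'),cam('side')
q=lambda x0,y0,u,v:(x0+(u+.5)/5-.5,y0+(v+.5)/5-.5)
T=[(118,52),(310,92),(284,245),(87,207)]
S=[(258,8),(328,218),(130,260),(72,50)]
w=[]
for a,b in zip(T,S):
    pa,pb=q(273,206,*a),q(208,235,*b); X=tri(t,pa,s,pb); w.append(onz(t,pa,50)); print('rim',X.round(),w[-1].round(),onz(s,pb,50).round())
w=np.array(w);print('c',w.mean(0)); 
for i in range(4):
    d=w[(i+1)%4]-w[i];print(np.linalg.norm(d),np.degrees(np.arctan2(d[1],d[0])))
for n,a,b in [('mark robot edge',(596,138),(592,134)),('fence L',(455,108),(560,45)),('fence R',(750,172),(643,248))]:
    pa,pb=q(156,155,*a),q(200,115,*b);print(n,tri(t,pa,s,pb).round(),onz(t,pa,61).round(),onz(s,pb,61).round())
# handle top far end/near ends
print('handle mid', onz(t,q(273,206,206,147),105).round())
E
```

```text
rim [ 534. -145.   40.] [ 532. -144.   50.] [ 531. -151.   50.]
rim [ 508. -281.   44.] [ 508. -280.   50.] [ 504. -284.   50.]
rim [ 401. -261.   52.] [ 400. -261.   50.] [ 402. -260.   50.]
rim [ 425. -125.   41.] [ 422. -124.   50.] [ 425. -131.   50.]
c [ 465.67754829 -202.23371482   50.        ]
138.30511364404805 -100.02753807147435
109.648839324141 169.88993538699003
139.1566984197165 81.02700955343117
112.21413719741004 -10.530963482876105
mark robot edge [660. -86. 299.] [651. -65.  61.] [890. 103.  61.]
fence L [688.  -2. 285.] [670.  37.  61.] [921. 194.  61.]
fence R [ 634. -175.  309.] [ 629. -176.   61.] [860.  -6.  61.]
handle mid [ 460. -198.  105.]
```

The tote fits: sides 110 by 139, yaw about -10°. For the fence I left out the 400 px panel offset, so I'll redo it.

```bash
python3 - <<'E'
from h import *
t,s=cam('top'),cam('side')
q=lambda x0,y0,u,v:(x0+(u-400+.5)/5-.5,y0+(v+.5)/5-.5)
W=[]
for n,a,b in [('mark robot edge',(596,140),(592,134)),('fence L',(455,110),(560,45)),('fence R',(750,174),(643,248))]:
    pa,pb=q(156,155,*a),q(200,115,*b);X=tri(t,pa,s,pb);W.append(X);print(n,X.round(),onz(t,pa,61).round(),onz(s,pb,61).round())
d=W[1]-W[2];print(np.linalg.norm(d),np.degrees(np.arctan2(d[1],d[0]))-90,(W[1]+W[2])/2)
s=r.sense();print(s['eef_pos'],R.from_euler('xyz',s['tcp_rot']).as_matrix().round(3))
E
```

```text
mark robot edge [639. 222.  62.] [640. 223.  61.] [639. 223.  61.]
fence L [661. 327.  54.] [658. 326.  61.] [658. 319.  61.]
fence R [621. 110.  59.] [618. 111.  61.] [623. 109.  61.]
220.61740157410247 -10.427803757144815 [641.07734891 218.75087494  56.58188788]
[177.90146234 598.71431955 230.64078764] [[-0.959  0.285 -0.   ]
 [ 0.285  0.959 -0.001]
 [-0.    -0.001 -1.   ]]
```

```bash
cat > plan.py <<'E'
from h import *
def down(deg):
    a=np.radians(deg); y=np.array([np.cos(a),np.sin(a),0]); z=np.array([0,0,-1.]); return np.c_[np.cross(y,z),y,z]
def plan(wps,start=None):
    """wps: (x,y,z,deg of tool y); prints shift/turn per call"""
    s=r.sense(); p,M=(s['eef_pos'],R.from_euler('xyz',s['tcp_rot']).as_matrix()) if start is None else (np.array(start[:3]),down(start[3]))
    for w in wps:
        q,N=np.array(w[:3],float),down(w[3])
        print(w,(M.T@(q-p)/200).round(4),(R.from_matrix(M.T@N).as_rotvec()/np.pi).round(4)); p,M=q,N
E
python3 - <<'E'
from plan import *
print(r.sense()['opening'])
plan([(235,440,260,42),(292,280,260,12),(350,120,260,-10),(408,-40,260,-10),(466,-203,260,-10.3)],start=(178,599.1,231.3,np.degrees(np.arctan2(.959,.285))))
E
```

```text
1.0009484683965395
(235, 440, 260, 42) [-0.4998 -0.6814 -0.1435] [0.     0.     0.1747]
(292, 280, 260, 12) [-0.7852 -0.3235  0.    ] [0.     0.     0.1667]
(350, 120, 260, -10) [-0.8428  0.1173  0.    ] [0.     0.     0.1222]
(408, -40, 260, -10) [-0.7375  0.4245  0.    ] [0. 0. 0.]
(466, -203, 260, -10.3) [-0.7523  0.4271  0.    ] [0.     0.     0.0017]
```

```bash
python3 -m inch '[[[-0.5,-0.68,-0.14,0,0,0.175],[-0.5,-0.68,-0.14,0,0,0.175],[-0.5,-0.68,-0.14,0,0,0.175],[-0.5,-0.68,-0.14,0,0,0.175],[-0.5,-0.68,-0.14,0,0,0.175],[-0.5,-0.68,-0.14,0,0,0.175]]]' 1
python3 -m inch '[[[-0.785,-0.325,0,0,0,0.167],[-0.785,-0.325,0,0,0,0.167],[-0.785,-0.325,0,0,0,0.167],[-0.785,-0.325,0,0,0,0.167],[-0.785,-0.325,0,0,0,0.167],[-0.785,-0.325,0,0,0,0.167]]]'
python3 -m inch '[[[-0.84,0.12,0,0,0,0.122],[-0.84,0.12,0,0,0,0.122],[-0.84,0.12,0,0,0,0.122],[-0.84,0.12,0,0,0,0.122],[-0.84,0.12,0,0,0,0.122],[-0.84,0.12,0,0,0,0.122]]]'
python3 -m inch '[[[-0.74,0.425,0,0,0,0],[-0.74,0.425,0,0,0,0],[-0.74,0.425,0,0,0,0],[-0.74,0.425,0,0,0,0],[-0.74,0.425,0,0,0,0],[-0.74,0.425,0,0,0,0]]]'
python3 -m inch '[[[-0.75,0.425,0,0,0,0],[-0.75,0.425,0,0,0,0],[-0.75,0.425,0,0,0,0],[-0.75,0.425,0,0,0,0],[-0.75,0.425,0,0,0,0],[-0.75,0.425,0,0,0,0],[-0.75,0.425,0,0,0,0],[-0.75,0.425,0,0,0,0]]]'
python3 - <<'E'
from plan import *
s=r.sense();print(s['eef_pos'],s['tcp_rot'],s['clock'])
c=cam('wrist');print(proj(c,(466,-203,105)),proj(c,(466,-203,0)))
snap('wrist','w1.png')
E
```

```text
clock: 0.6
eef_pos: [235.8, 438.3, 259.8]
tcp_rot: [3.141, 0.0, 2.298]
contact_force: [-0.1, 0.2, -0.4]
opening: 1.0
grasp_force: 0.0
clock: 1.1
eef_pos: [292.4, 279.2, 259.2]
tcp_rot: [3.141, -0.0, 1.776]
contact_force: [-0.2, 0.2, -0.1]
opening: 1.002
grasp_force: 0.0
clock: 1.6
eef_pos: [351.1, 120.2, 259.3]
tcp_rot: [3.141, -0.001, 1.394]
contact_force: [0.0, 0.7, 0.2]
opening: 1.001
grasp_force: 0.0
clock: 2.1
eef_pos: [409.1, -39.7, 259.1]
tcp_rot: [-3.141, -0.001, 1.396]
contact_force: [-1.1, 0.9, -0.6]
opening: 1.0
grasp_force: 0.0
clock: 2.77
eef_pos: [465.1, -199.8, 259.0]
tcp_rot: [-3.14, -0.001, 1.398]
contact_force: [-1.1, 0.8, 0.0]
opening: 1.002
grasp_force: 0.0
[ 465.14518888 -199.76213403  258.95217911] [-3.14048047e+00 -9.92309859e-04  1.39809224e+00] 2.7667
[263.64342627 180.50800511] [263.29234518 159.25066754]
```

View pics/w1.png

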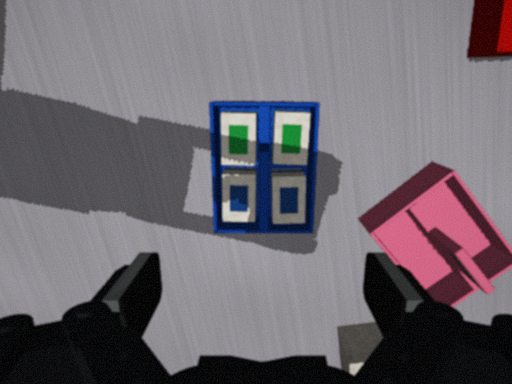

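The wrist view shows the blue tote below with its rim corners at (210,102), (319,102), (314,233) and (214,233). The handle lies along u≈264 and all four packs are in.

```bash
python3 - <<'E'
from plan import *
c=cam('wrist');w=np.array([onz(c,p,50) for p in[(210,102),(319,102),(314,233),(214,233)]]);print(w.round(),w.mean(0))
for i in range(4):
    d=w[(i+1)%4]-w[i];print(np.linalg.norm(d),np.degrees(np.arctan2(d[1],d[0])))
im=cv2.imread('pics/w1.png');cv2.imwrite('pics/w1c.png',cv2.resize(im[90:245,190:340],None,fx=3.8,fy=3.8,interpolation=cv2.INTER_CUBIC))
t=w.mean(0); print(proj(c,(t[0],t[1],105)))
plan([(t[0],t[1],150,-10.3)])
E
```

```text
[[ 425. -129.   50.]
 [ 531. -147.   50.]
 [ 508. -285.   50.]
 [ 400. -266.   50.]] [ 466.27533059 -206.8792575    50.        ]
107.78353235283907 -9.888364472494473
139.4573384595518 -99.49117945628214
110.27478395555825 170.10914275353284
139.45752296839265 79.48527982490208
[264.61060226 184.2164085 ]
(np.float64(466.2753305877895), np.float64(-206.8792574992639), 150, -10.3) [-0.0331  0.012   0.5457] [-0.0002 -0.0002  0.0022]
```

View pics/w1c.png

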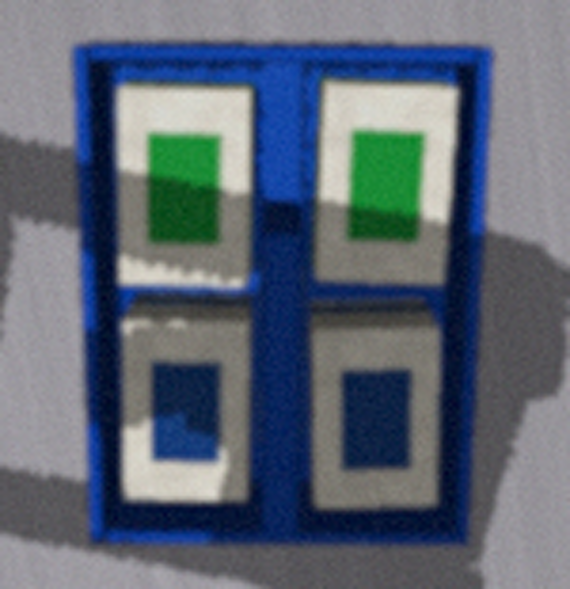

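Crop: blue tote, 2 green-banded packs and 2 blue-banded packs, handle plate running up the middle. This is the right tote. I'll check the handle height from the first two views, then descend to hover.

```bash
python3 -m inch '[[[-0.035,0.01,0.25,0,0,0],[-0.035,0.01,0.5,0,0,0],[-0.035,0.01,0.5,0,0,0],[-0.035,0.01,0.5,0,0,0],[-0.035,0.01,0.5,0,0,0]]]'
python3 - <<'E'
from plan import *
t,s=cam('top'),cam('side')
a=lambda x0,y0,u,v:(x0+(u+.5)/5-.5,y0+(v+.5)/5-.5)
for p,q in[((162,134),(172,30)),((254,157),(208,122))]:
    print(tri(t,a(273,206,*p),s,a(208,235,*q)).round())
snap('wrist','w2.png')
plan([(466.3,-206,73,-10)])
E
```

```text
clock: 3.23
eef_pos: [465.6, -208.4, 159.2]
tcp_rot: [-3.14, -0.001, 1.397]
contact_force: [-0.8, 0.3, 0.1]
opening: 0.998
grasp_force: 0.0
[ 469. -170.   95.]
[ 457. -232.  102.]
(466.3, -206, 73, -10) [ 0.0149 -0.0044  0.4371] [0.0003 0.     0.    ]
```

View pics/w2.png

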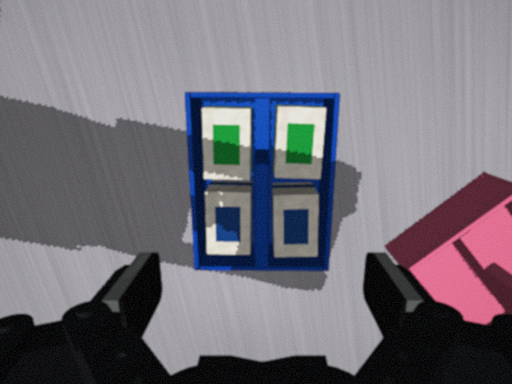

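Handle ends triangulate to z≈95–102 and 63 mm apart, which agrees with the text. The wrist view shows the handle at u≈262, midway between the fingers (160 and 365). Descending and gripping.

```bash
python3 -m inch '[[[0.02,0,0.1,0,0,0],[0.02,0,0.2,0,0,0],[0.02,0,0.3,0,0,0],[0.02,0,0.38,0,0,0],[0.02,0,0.43,0,0,0],[0.02,0,0.43,0,0,0],[0.02,0,0.43,0,0,0]]]'
python3 -m inch '[[[0,0,0,0,0,0],[0,0,0,0,0,0],[0,0,0,0,0,0],[0,0,0,0,0,0],[0,0,0,0,0,0],[0,0,0,0,0,0],[0,0,0,0,0,0],[0,0,0,0,0,0]]]' -1 80
python3 -m inch '[[[0,0,0,0,0,0],[0,0,0,0,0,0],[0,0,0,0,0,0],[0,0,0,0,0,0],[0,0,0,0,0,0],[0,0,0,0,0,0],[0,0,0,0,0,0],[0,0,0,0,0,0]]]'
```

```text
clock: 3.87
eef_pos: [467.4, -205.9, 74.4]
tcp_rot: [3.14, 0.0, 1.395]
contact_force: [0.0, 0.2, -0.8]
opening: 0.998
grasp_force: 0.0
clock: 4.53
eef_pos: [466.3, -205.8, 73.3]
tcp_rot: [-3.141, -0.0, 1.395]
contact_force: [-2.3, -0.2, 2.4]
opening: 0.106
grasp_force: 78.7
clock: 5.2
eef_pos: [466.4, -205.8, 73.3]
tcp_rot: [-3.141, -0.0, 1.395]
contact_force: [-4.2, -0.5, 3.9]
opening: 0.107
grasp_force: 79.1
```

```bash
python3 -m inch '[[[0,0,-0.03,0,0,0],[0,0,-0.1,0,0,0],[0,0,-0.2,0,0,0],[0,0,-0.3,0,0,0],[0,0,-0.4,0,0,0],[0,0,-0.47,0,0,0],[0,0,-0.5,0,0,0],[0,0,-0.5,0,0,0]]]'
python3 -m inch '[[[0,0,0,0,0,0],[0,0,0,0,0,0],[0,0,0,0,0,0]]]'
python3 - <<'E'
from plan import *
plan([(494,-96,173,-10.2),(522,14,173,-10.3),(550,123,173,-10.4),(578,233,173,-10.4)])
snap('side','s1.png')
E
```

```text
clock: 5.87
eef_pos: [467.7, -206.2, 174.6]
tcp_rot: [3.138, 0.001, 1.395]
contact_force: [0.5, -0.0, -3.6]
opening: 0.103
grasp_force: 78.1
clock: 6.12
eef_pos: [465.9, -205.5, 172.1]
tcp_rot: [-3.14, -0.0, 1.395]
contact_force: [0.2, -0.6, -4.7]
opening: 0.106
grasp_force: 78.1
(494, -96, 173, -10.2) [ 0.5637  0.0424 -0.0041] [-0.0006 -0.0002  0.0007]
(522, 14, 173, -10.3) [0.5661 0.0404 0.    ] [0.     0.     0.0006]
(550, 123, 173, -10.4) [0.5612 0.0403 0.    ] [0.     0.     0.0006]
(578, 233, 173, -10.4) [0.5662 0.0384 0.    ] [0. 0. 0.]
```

View pics/s1.png

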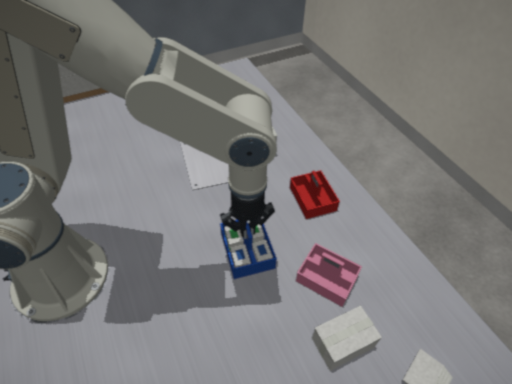

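The tote hangs level in the gripper at (248,250) with its packs in, weight about 4.5 N. Carrying it over.

```bash
python3 -m inch '[[[0.03,0,0,0,0,0],[0.1,0.01,0,0,0,0],[0.2,0.015,0,0,0,0],[0.31,0.02,0,0,0,0],[0.42,0.03,0,0,0,0],[0.53,0.04,0,0,0,0],[0.64,0.05,0,0,0,0],[0.75,0.055,0,0,0,0.001]]]'
python3 -m inch '[[[0.1,0.01,0,0,0,0],[0.2,0.015,0,0,0,0],[0.3,0.02,0,0,0,0],[0.4,0.03,0,0,0,0],[0.5,0.035,0,0,0,0],[0.6,0.04,0,0,0,0],[0.7,0.045,0,0,0,0],[0.75,0.05,0,0,0,0]]]'
python3 -m inch '[[[0.1,0.01,0,0,0,0],[0.2,0.015,0,0,0,0],[0.32,0.02,0,0,0,0],[0.44,0.03,0,0,0,0],[0.56,0.04,0,0,0,0],[0.67,0.045,0,0,0,0],[0.74,0.05,0,0,0,0],[0.75,0.05,0,0,0,0]]]'
python3 -m inch '[[[0,0,0,0,0,0],[0,0,0,0,0,0],[0,0,0,0,0,0]]]'
python3 - <<'E'
from plan import *
c=cam('wrist');print('pred mark',proj(c,(640,222,61)),proj(c,(658,326,61)),proj(c,(619,111,61)))
im=snap('wrist','w3.png');im=snap('top','t3.png')
o=np.hstack([cv2.imread('pics/w3.png')[:300,56:456],cv2.resize(cv2.imread('pics/t3.png')[155:230,150:250],(400,300),interpolation=cv2.INTER_CUBIC)])
cv2.imwrite('pics/c3.png',o)
plan([(578,233,90,-10.4)])
E
```

```text
clock: 6.83
eef_pos: [503.7, -58.6, 172.9]
tcp_rot: [-3.141, -0.0, 1.392]
contact_force: [-0.7, -0.6, -3.5]
opening: 0.103
grasp_force: 78.1
clock: 7.5
eef_pos: [540.3, 88.0, 172.9]
tcp_rot: [-3.141, -0.001, 1.393]
contact_force: [-0.2, 0.1, -3.2]
opening: 0.103
grasp_force: 78.1
clock: 8.17
eef_pos: [577.1, 233.7, 172.9]
tcp_rot: [3.141, -0.001, 1.394]
contact_force: [-0.3, -0.4, -4.3]
opening: 0.101
grasp_force: 78.1
clock: 8.42
eef_pos: [576.3, 230.4, 173.1]
tcp_rot: [-3.141, 0.001, 1.391]
contact_force: [-0.2, -0.2, -3.9]
opening: 0.1
grasp_force: 78.1
pred mark [345.69298966 185.57506128] [355.10153824  35.40266839] [335.67399305 312.7531881 ]
(578, 233, 90, -10.4) [0.0133 0.0051 0.4167] [-0.      0.0001  0.0005]
```

View pics/c3.png

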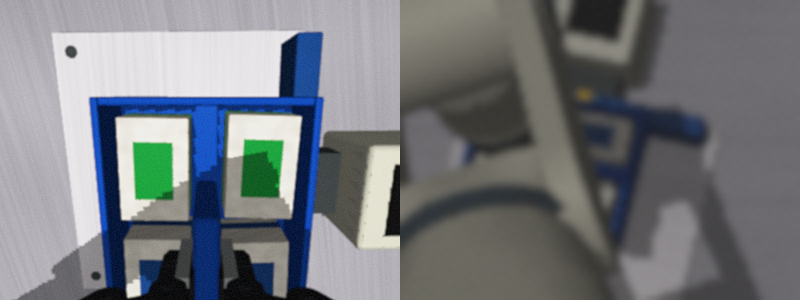

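The fence's left end is at (298,33) in the crop, or full-picture (354,33) against a prediction of (355,35). The fence estimate holds, with a gap of about 8 mm. Descending to about 3 mm above the bed.

```bash
python3 -m inch '[[[0.01,0,0.05,0,0,0],[0.01,0,0.12,0,0,0],[0.01,0,0.2,0,0,0],[0.01,0,0.28,0,0,0],[0.01,0,0.35,0,0,0],[0.01,0,0.41,0,0,0],[0.01,0,0.45,0,0,0],[0.01,0,0.45,0,0,0]]]'
python3 -m inch '[[[0,0,0,0,0,0],[0,0,0,0,0,0],[0,0,0,0,0,0]]]'
python3 -m inch '[[[0,0.006,0,0,0,0],[0,0.012,0,0,0,0],[0,0.018,0,0,0,0],[0,0.025,0,0,0,0],[0,0.025,0,0,0,0],[0,0.025,0,0,0,0]]]'
```

```text
clock: 9.18
eef_pos: [575.9, 233.0, 81.2]
tcp_rot: [-3.139, 0.002, 1.392]
contact_force: [0.0, 0.1, -4.3]
opening: 0.102
grasp_force: 78.2
clock: 9.43
eef_pos: [577.7, 233.8, 84.2]
tcp_rot: [3.14, -0.001, 1.392]
contact_force: [-0.2, 0.1, -3.4]
opening: 0.107
grasp_force: 78.2
clock: 9.93
eef_pos: [582.1, 232.6, 83.3]
tcp_rot: [-3.142, 0.0, 1.392]
contact_force: [-0.1, 0.7, -3.6]
opening: 0.101
grasp_force: 78.2
```

```bash
python3 -m inch '[[[0,0.005,0.008,0,0,0],[0,0.01,0.014,0,0,0],[0,0.01,0.014,0,0,0],[0,0.01,0.014,0,0,0],[0,0.01,0.014,0,0,0]]]'
python3 -m inch '[[[0,0.01,0,0,0,0],[0,0.01,0,0,0,0],[0,0.01,0,0,0,0],[0,0.01,0,0,0,0],[0,0.01,0,0,0,0]]]'
```

```text
clock: 10.35
eef_pos: [583.8, 232.3, 80.4]
tcp_rot: [-3.141, 0.0, 1.392]
contact_force: [-1.0, 0.6, -3.7]
opening: 0.1
grasp_force: 78.1
clock: 10.77
eef_pos: [584.4, 231.9, 80.2]
tcp_rot: [-3.139, 0.001, 1.392]
contact_force: [-4.7, 0.5, -1.6]
opening: 0.103
grasp_force: 78.7
```

Fence contact (4.7 N). Now I'll lower onto the bed.

```bash
python3 -m inch '[[[0,0.002,0.003,0,0,0],[0,0.004,0.007,0,0,0],[0,0.004,0.007,0,0,0],[0,0.004,0.007,0,0,0],[0,0.004,0.007,0,0,0]]]'
python3 -m inch '[[[0,0.003,0.003,0,0,0],[0,0.006,0.006,0,0,0],[0,0.006,0.006,0,0,0],[0,0.006,0.006,0,0,0],[0,0.006,0.006,0,0,0]]]'
```

```text
clock: 11.18
eef_pos: [584.4, 231.9, 79.6]
tcp_rot: [-3.137, 0.001, 1.392]
contact_force: [-12.2, 1.2, 8.5]
opening: 0.104
grasp_force: 80.3
clock: 11.6
eef_pos: [584.4, 231.9, 79.5]
tcp_rot: [-3.135, 0.002, 1.392]
contact_force: [-20.2, 0.9, 24.1]
opening: 0.105
grasp_force: 82.6
```

Down is more than wanted (24 N); easing it back and pushing slightly more toward the fence.

```bash
python3 -m inch '[[[0,0,-0.003,0,0,0],[0,0.001,-0.004,0,0,0],[0,0.001,-0.004,0,0,0],[0,0.001,-0.004,0,0,0],[0,0.001,-0.004,0,0,0],[0,0.001,-0.004,0,0,0],[0,0.001,-0.004,0,0,0],[0,0.001,-0.004,0,0,0]]]'
python3 -m inch '[[[0,0,0,0,0,0],[0,0,0,0,0,0],[0,0,0,0,0,0],[0,0,0,0,0,0],[0,0,0,0,0,0],[0,0,0,0,0,0]]]'
python3 - <<'E'
from plan import *
s=r.sense();print(s['eef_pos'],s['contact_force'],s['wrist_torque'])
f=np.array([640,222]);d=s['eef_pos'][:2]-f;print(d@[.983,-.181],d@[.181,.983])
snap('wrist','w4.png');snap('side','s4.png')
o=np.hstack([cv2.resize(cv2.imread('pics/w4.png'),(400,300)),cv2.resize(cv2.imread('pics/s4.png')[100:220,150:310],(400,300),interpolation=cv2.INTER_CUBIC)])
cv2.imwrite('pics/c4.png',o)
E
```

```text
clock: 12.27
eef_pos: [584.4, 231.9, 79.6]
tcp_rot: [-3.135, 0.002, 1.392]
contact_force: [-19.8, 2.1, 15.7]
opening: 0.104
grasp_force: 81.6
clock: 12.77
eef_pos: [584.4, 231.9, 79.6]
tcp_rot: [-3.135, 0.002, 1.392]
contact_force: [-19.1, 1.7, 16.7]
opening: 0.105
grasp_force: 81.6
[584.41530138 231.89627317  79.55631017] [-19.13086884   1.65435931  16.72609863] [0.43638837 2.74165725 0.34534514]
-56.43098418899849 -0.3327939258648124
```

View pics/c4.png

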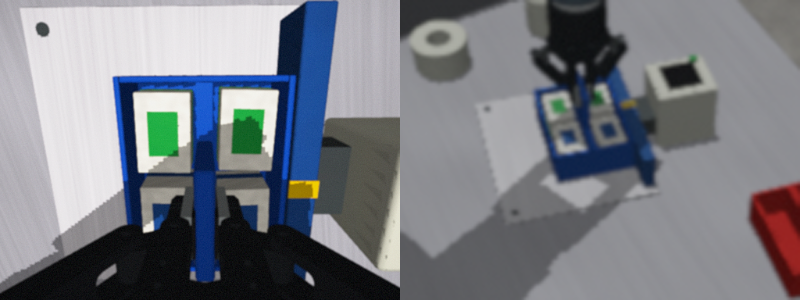

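The wrist view shows the tote flush along the fence, packs in, with the mark's face edge at (289,189) in the crop. The side view shows it standing flat. Last, a centring and flushness check.

```bash
python3 - <<'E'
from plan import *
c=cam('wrist')
m=onz(c,(289*1.28,189*1.28),61);a=onz(c,(117*1.28,79*1.28),56);b=onz(c,(293*1.28,79*1.28),56)
print(m,a,b,np.degrees(np.arctan2(*(b-a)[1::-1])))
t=np.array([.181,.983]);print('mark',m[:2]@t,'tote centre',((a+b)/2)[:2]@t-70, 'tcp',r.sense()['eef_pos'][:2]@t)
f1,f2=onz(c,(306*1.28,5*1.28),61),m;print(np.degrees(np.arctan2(*(f1-f2)[1::-1]))-90)
E
```

```text
[638.044852   220.42518929  61.        ] [544.66795402 307.28720309  56.        ] [648.05399111 288.66441976  56.        ] -10.211111205973966
mark 332.1640792880712 tote centre 330.85155866341046 tcp 333.7423863950367
-10.005825931828724
```

Centred within 2 mm, aligned within 0.3°, forces steady (about 19 N toward the fence, about 17 N plus weight down). Handing in.

```bash
python3 -c "
from rig import r
print(r.sign_off())"
```

```text
the job is handed in; nothing more can be done
None
```

I handed the job in with the blue tote flat on the bed, flush against the fence and about 2 mm from the mark; the arm still holds a diagonal push of about 19 N toward the fence and 17 N down, and no verdict came back.

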